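# Square the punching slab into its corner

### The arm

A 6-joint arm with a two-finger parallel gripper is mounted at the origin on the work surface. World frame = base frame: x ahead of the robot, y to its left, z up, the work surface at z = 0. Lengths are in mm, angles in rad, forces in N, time in s.
With the tool pointing down it reaches from about 275 to 750 mm from the base axis. Payload 10.2 kg.
Tool frame: the origin (TCP) lies on the centre line of the jaws, within the pads' length; the fingertips stand 17 mm ahead of it and the grasp point (between the pads) lies 2 mm behind it; z points along the fingers, y is the line along which they close (so a half turn about z gives the same grasp; the last joint's range is limited). The gripper opens to 85 mm and grips with 20 to 120 N. Pads are 22 mm wide; open, the fingers measure 114 mm over their backs; the gripper's body (76 mm by 85 mm) begins 54 mm behind the grasp point. The pads swing forward as they close: fully open they stand 13 mm farther back than shut.
Start: joints at [1.019, 0.313, 1.498, -0, 1.331, -0.223], TCP at [169.539, 496.878, 248.294] pointing down, gripper open.
Joint ranges: [-2.94, 2.94], [-0.97, 2.17], [0.19, 2.56], [-1.23, 4.37], [0.02, 3.11], [-2.88, 2.88]. Speed limits (rad/s): [2.39, 2.39, 3.01, 3.14, 3.14, 3.14].

### API

Orientations are given as a unit quaternion [w, x, y, z].
In Python, from rig import ctrl gives the robot as it stands. The module is installed in compiled form; this text tells all that it offers.
- The arm moves only by the shell command python3 -m jog 'ROWS' [FORCE]. ROWS is JSON, a list of rows, each an object with "delta_pos": the shift along the world's x, y, z in mm, a list of three; "angular": the turn, a rotation vector about the world's x, y, z in rad, a list of three; "fingers": the opening, from 0 (shut) to 1 (fully open). In form: [{"delta_pos": [tx, ty, tz], "angular": [rx, ry, rz], "fingers": fingers}, ...]. A call has 1 to 10 rows; each row is the pose to reach, as a shift and turn from the pose commanded when the call began; what a row does not reach only later rows make up. A row lasts 1/8 s, in which the tool goes at most 62.5 mm and 10.7 degrees, less where a joint would pass 70% of its speed; a pose out of reach is approached as far as the arm can. A call with a gripper value outside its range is refused whole. The fingers move at their own pace and stop on an object; FORCE is the grip in N (left out, the last holds). Time passes only in rows, so rows that repeat a pose let the fingers close. It gives the time, the measured TCP pose, the force, the opening and the grip force at its end, in the units of the state.
- ctrl.sense(): the state, without advancing time (a new reading comes with each control period).
- ctrl.capture(name): name is "side" or "top" or "wrist"; returns a dict with "pixels" (420x560x3 uint8, blue, green, red), "fx", "fy", "cx", "cy" (pixels), "R" (3x3) and "t" (3): a world point X has camera coordinates R X + t. Camera axes: x right, y down, z forward; pixel columns grow to the right and rows downward; lengths in mm; the calibration is good to about 2 mm. A picture is of the moment at which its call begins. There is no depth.
- ctrl.finish_job(): hands the job in; it is judged then, once.
The state is a dict: "time_s": time; "joints": joint angles; "dq": joint speeds; "tau": joint torques, N m; "eef_pos": TCP position; "ee_rot": TCP orientation; "force": force on the tool from outside, world axes, zero at the start; "wrist_torque": the same for the moment, N m; "grip_width": opening from 0.0 (shut) to 1.0 (fully open); "grip_force": force on a finger pad.
Only numpy, scipy, OpenCV 4.12 (cv2) and the standard library are available. Lean on these libraries where they do the work, as an engineer would, in place of code of your own. Each camera call takes 0.05 s, during which the arm holds its last target. There are 200 camera calls.

### The job

Push the granite punching slab along the bench, with the little rivet tin riding on it, until it sits flush against the wooden fence and also flush against the red stop, not the yellow one. Only push it with the fingers: do not grip, lift or tip the slab, do not touch the tin, which must stay standing on the slab, and leave the other tools where they lie. Finish with the hand clear.

Things in the scene. Friction and masses are not known exactly. Their poses are not given: they have to be found in the camera images.
- slab: Grey speckled granite slab, white nylon board bonded on top; loose, 0.55-0.93 kg, dry friction (pushing takes about 3 to 8 N). 100 mm along its x, 120 mm along its y, 30 mm high (granite 20, board 10, the board 2 mm smaller all round). Origin: centre of its underside; z up. Starts on the robot's side of the fence, between the stops, up to 0.3 rad askew to the fence.
- rivet_tin: Small round brass tin with a copper lid, 40 mm across and 22 mm high, 0.06 kg, standing loose near the middle of the slab's top. Origin: centre of its underside, 30 mm above the bench.
- fence: Pale wooden fence strip with three brass screws, fixed to the bench: 460 mm long, 28 mm thick, 26 mm high. Origin: middle of the foot of its front face (towards the robot). x points into the fence, away from the robot, square to that face; y runs along it; z up. A slab flush against it has its centre 50 mm in front of the face.
- red_stop: Red block fixed at one end of the fence (either end), axes as the fence's: 30 mm wide along y, standing out 65 mm from the fence's front face, 26 mm high; a strap over the fence is 32 mm high, its screw 36. Origin: on the bench, in line with the fence's front face, mid-width; the face the slab meets is 15 mm from it along y, towards the fence's middle.
- yellow_stop: Yellow stop block of the same shape and origin as the red one, fixed at the other end of the fence. The two stops' origins are about 180 to 210 mm to either side of the fence's middle. The slab must not be left at this one.
- dye_jar: Amber glass jar with black cap, 52 mm across, 75 mm high, standing to one side (it and the blue cup change places). Origin: centre of its underside. Leave alone.
- rivet_cup: Blue cup, 60 mm across, 50 mm high, standing to one side. Origin: centre of its underside. Leave alone.
- hammer: Wood-handled hammer lying near the robot at the left, handle towards the middle. Origin: about its middle on the bench. Leave alone.
- awl: Awl with pale wooden handle, lying at the right. Origin: about its middle on the bench. Leave alone.
- pliers: Red-handled pliers, about 160 mm long, lying at the left. Origin: near its middle on the bench. Leave alone.
- bone_folder: Flat white bone folder, 140 x 25 x 6 mm, lying near the robot at the right. Origin: centre of its underside. Leave alone.
Things that resemble listed ones, but are neither listed nor needed, are in the scene too. What is shaped like the slab but green or pink is not meant.

How it is judged:
By the outcome, as a careful person would: the job done as asked, in the order asked, and still so for the second after the job is handed in, with the robot touching nothing.
It also fails if it takes over 51 s, if anything falls off the work surface, if the arm or the gripper's body presses on something with over 40 N, if the wrist force passes 120 N, or if a joint passes its speed limit or range.

## Working session

There is one attempt and no reset: what is moved stays moved. The work goes in short steps, Python scripts to look and compute and a shell command to move; the robot and the scene stay as the last step left them, time stands still between calls to the robot, and variables do not carry over. Pictures are saved under pics/ and viewed, at most 10 in all, crops included, and the job is handed in when it is done.

```bash
mkdir -p pics; cat > h.py <<'E'
import numpy as np, cv2
from rig import ctrl
def cap(n,save=None):
    c=ctrl.capture(n); c['R']=np.array(c['R']);c['t']=np.array(c['t']); c['pixels']=np.array(c['pixels'])
    if save: cv2.imwrite('pics/'+save,c['pixels'])
    return c
def ray(c,u,v,z):
    d=c['R'].T@np.array([(u-c['cx'])/c['fx'],(v-c['cy'])/c['fy'],1]); o=-c['R'].T@c['t']
    return o+d*(z-o[2])/d[2]
E
python3 - <<'E'
from h import *
for n in('top','side'):
    c=cap(n,n+'0.png'); print(n,-c['R'].T@c['t'],c['R'].round(2).tolist())
s=ctrl.sense();print(s['eef_pos'],s['ee_rot'],s['time_s'],s['grip_width'])
E
```

```text
top [3.45573769e+02 1.39018664e+00 1.47649685e+03] [[0.02, -1.0, 0.01], [-0.99, -0.03, -0.13], [0.13, -0.01, -0.99]]
side [ -54.61466852 -768.01883222  647.82765411] [[0.8, -0.6, 0.01], [-0.31, -0.43, -0.85], [0.51, 0.67, -0.53]]
[169.42005468 496.69907481 247.80456762] [-2.18643621e-04  1.63655077e-01  9.86517460e-01 -5.17978288e-04] 0.1 0.9989471151453266
```

View pics/top0.png

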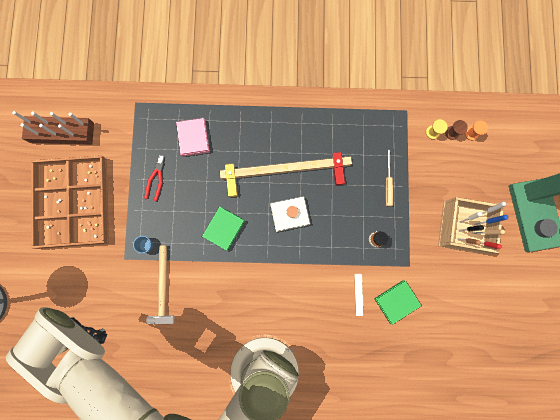

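View pics/side0.png

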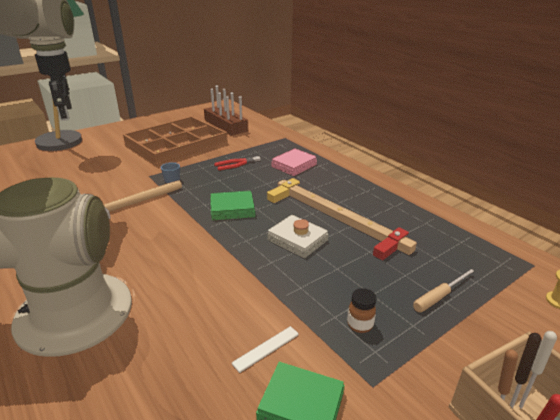

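The top view shows the slab at about (290,213) with the tin on it at (293,212). The fence runs (220,175)–(352,161), with the yellow stop at (231,180) and the red one at (339,168), which is the −y end.

```bash
cat > meas.py <<'E'
from h import *
def meas(c,verbose=True):
    im=c['pixels']; hsv=cv2.cvtColor(im,cv2.COLOR_BGR2HSV); H,S,V=cv2.split(hsv)
    roi=np.zeros(H.shape,np.uint8); roi[125:262,205:365]=255
    def big(m):
        m=(m.astype(np.uint8)*255)&roi
        cs,_=cv2.findContours(m,cv2.RETR_EXTERNAL,cv2.CHAIN_APPROX_NONE); return max(cs,key=cv2.contourArea)[:,0,:].astype(float)
    P=lambda k,z:np.array([ray(c,u,v,z)[:2] for u,v in k],np.float32)
    out={}
    for n,m,z in(('board',(S<50)&(V>150),30),('fence',(H>10)&(H<24)&(S>50)&(S<160)&(V>140),26),('red',((H<6)|(H>174))&(S>150)&(V>70),26),('yellow',(H>20)&(H<34)&(S>150)&(V>90),26)):
        p=P(big(m),z); r=cv2.minAreaRect(p); out[n]=(p,r)
        if verbose: print(n,np.round(r[0],1),np.round(r[1],1),round(r[2],1),np.round(cv2.boxPoints(r)).tolist())
    return out
if __name__=='__main__':
    c=cap('top'); o=meas(c)
    a=c['pixels'][120:265,200:370]; cv2.imwrite('pics/c1.png',cv2.resize(a,None,fx=4,fy=4,interpolation=cv2.INTER_CUBIC))
E
python3 meas.py
```

```text
board [530.9 -73.6] [ 99.7 119.4] 13.4 [[469.0, -27.0], [496.0, -143.0], [593.0, -120.0], [566.0, -4.0]]
fence [681.7  34.4] [ 29.2 175.7] 7.8 [[655.0, 119.0], [679.0, -55.0], [708.0, -51.0], [684.0, 123.0]]
red [ 694.6 -239.2] [113.8  33.6] 6.3 [[636.0, -229.0], [640.0, -262.0], [753.0, -250.0], [749.0, -216.0]]
yellow [590.6 121.5] [0. 0.] 0.0 [[591.0, 121.0], [591.0, 121.0], [591.0, 121.0], [591.0, 121.0]]
```

View pics/c1.png

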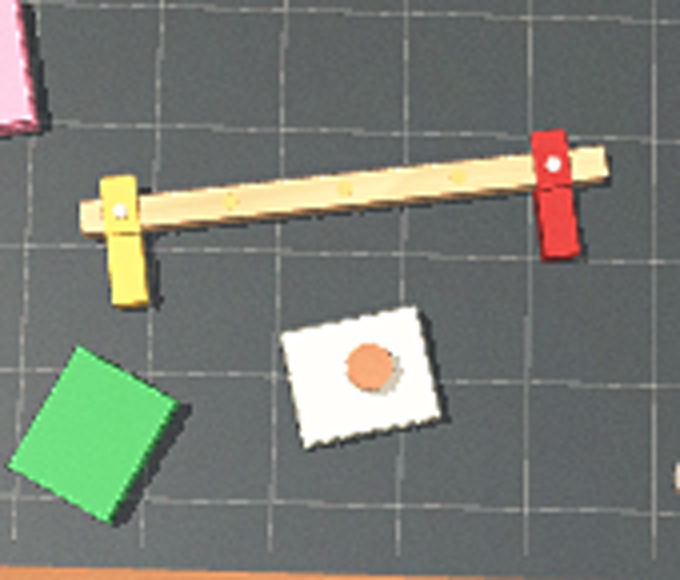

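The crop confirms that the slab (white, centred at ~(362,375) in the crop) is a few degrees more askew than the fence. The measured board is 99.7×119.4 against 96×116 nominal, so the mask is about 1.5 mm fat per side. Next I fit the fence front edge and the red inner edge properly.

```bash
cat > fit.py <<'E'
from meas import *
c=cap('top'); im=c['pixels']; hsv=cv2.cvtColor(im,cv2.COLOR_BGR2HSV).astype(int); g=im.astype(float)
def line(px,z):
    P=np.array([ray(c,u,v,z)[:2] for u,v in px],np.float32); l=cv2.fitLine(P,cv2.DIST_HUBER,0,.01,.01).ravel(); return l
print('col 290',im[158:178,290].tolist())
print('row 176',im[176,328:350].tolist())
def cross(p,th,lo):  # last index where p>th, subpixel
    i=max(k for k in range(len(p)-1) if p[k]>th>=p[k+1]); return lo+i+(p[i]-th)/(p[i]-p[i+1])
R=g[:,:,2]
fr=[(u,cross(R[160:185,u],140,160)) for u in range(245,328)]
for z in(26,0):
    l=line(fr,z); a=np.arctan2(-l[0]*np.sign(l[1]),abs(l[1])); print('fence z',z,l.round(4),'ang',a.round(4),'x at y=0',(l[2]-l[3]*l[0]/l[1]).round(1))
sat=R-g[:,:,1]
re=[(v,) for v in range(169,181)]
re=[(360-cross(sat[v,325:361][::-1],60,0),v) for (v,) in re]
for z in(26,0):
    l=line(re,z); print('red z',z,l.round(4),'ang',np.arctan(l[1]/l[0]).round(4))
E
python3 fit.py
```

```text
col 290 [[102, 101, 97], [98, 99, 94], [102, 103, 96], [100, 98, 93], [108, 122, 135], [190, 252, 255], [175, 235, 255], [178, 237, 254], [187, 241, 254], [190, 244, 255], [186, 242, 255], [189, 245, 255], [178, 243, 255], [72, 101, 132], [65, 81, 91], [66, 63, 60], [104, 104, 97], [102, 102, 99], [105, 104, 101], [104, 104, 99]]
row 176 [[98, 99, 93], [101, 100, 96], [99, 99, 93], [98, 95, 92], [120, 124, 120], [104, 102, 91], [59, 59, 124], [48, 51, 171], [66, 71, 241], [69, 75, 238], [71, 76, 238], [69, 72, 238], [67, 73, 238], [68, 72, 238], [70, 73, 240], [70, 75, 253], [60, 60, 82], [98, 100, 88], [101, 101, 97], [99, 98, 92], [96, 96, 93], [93, 95, 91]]
fence z 26 [ 1.400000e-01 -9.901000e-01  6.799468e+02 -7.343790e+01] ang 0.1405 x at y=0 669.6
fence z 0 [ 1.400000e-01 -9.901000e-01  6.859504e+02 -7.483350e+01] ang 0.1405 x at y=0 675.4
red z 26 [ 9.902000e-01  1.397000e-01  6.714608e+02 -2.253639e+02] ang 0.1402
red z 0 [ 9.902000e-01  1.397000e-01  6.773023e+02 -2.294285e+02] ang 0.1402
```

Geometry in a frame rotated by 0.140 rad: fence face at X≈664, red face at Y≈−321. The slab is at X 515, Y −147, and needs about +98 in X and −114 in Y. First I move to (446,−85), turning +0.47 rad.

```bash
python3 -m jog '[{"delta_pos":[40,-50,0],"angular":[0,0,0.1],"fingers":0.8},{"delta_pos":[80,-110,0],"angular":[0,0,0.2],"fingers":0.8},{"delta_pos":[115,-165,0],"angular":[0,0,0.3],"fingers":0.8},{"delta_pos":[150,-220,0],"angular":[0,0,0.4],"fingers":0.8},{"delta_pos":[180,-275,0],"angular":[0,0,0.47],"fingers":0.8},{"delta_pos":[210,-330,0],"angular":[0,0,0.47],"fingers":0.8},{"delta_pos":[235,-385,0],"angular":[0,0,0.47],"fingers":0.8},{"delta_pos":[260,-440,0],"angular":[0,0,0.47],"fingers":0.8},{"delta_pos":[270,-495,0],"angular":[0,0,0.47],"fingers":0.8},{"delta_pos":[277,-545,0],"angular":[0,0,0.47],"fingers":0.8}]'
python3 -m jog '[{"delta_pos":[0,-37,-40],"angular":[0,0,0],"fingers":0.8},{"delta_pos":[0,-37,-100],"angular":[0,0,0],"fingers":0.8},{"delta_pos":[0,-37,-155],"angular":[0,0,0],"fingers":0.8},{"delta_pos":[0,-37,-190],"angular":[0,0,0],"fingers":0.8},{"delta_pos":[0,-37,-190],"angular":[0,0,0],"fingers":0.8},{"delta_pos":[0,-37,-190],"angular":[0,0,0],"fingers":0.8}]'
python3 - <<'E'
from h import *
s=ctrl.sense();q=s['ee_rot'];print(s['eef_pos'],q,s['grip_width'],2*np.arctan2(q[2],q[1]),s['joints'],s['force'])
c=cap('side');o=c['pixels'][130:350,170:430];cv2.imwrite('pics/s2.png',cv2.resize(o,None,fx=3,fy=2.7))
E
```

```text
time_s: 1.45
eef_pos: [446.7, -50.4, 248.2]
ee_rot: [0.0, -0.07, 0.998, 0.0]
force: [0.1, 0.9, 0.2]
grip_width: 0.797
grip_force: 0.0
time_s: 2.2
eef_pos: [447.3, -85.4, 59.6]
ee_rot: [0.001, -0.071, 0.998, -0.001]
force: [0.2, -0.1, 0.1]
grip_width: 0.803
grip_force: 0.0
[447.30987856 -85.43838976  59.62228233] [ 9.01365376e-04 -7.06242886e-02  9.97502440e-01 -5.29208226e-04] 0.8025456529809134 3.282958992093351 [-4.46959394e-01  4.23160222e-01  1.91320622e+00 -3.84980384e-05
  8.03135921e-01 -2.15909535e+00] [ 0.1626966  -0.07732733  0.06236769]
```

View pics/s2.png

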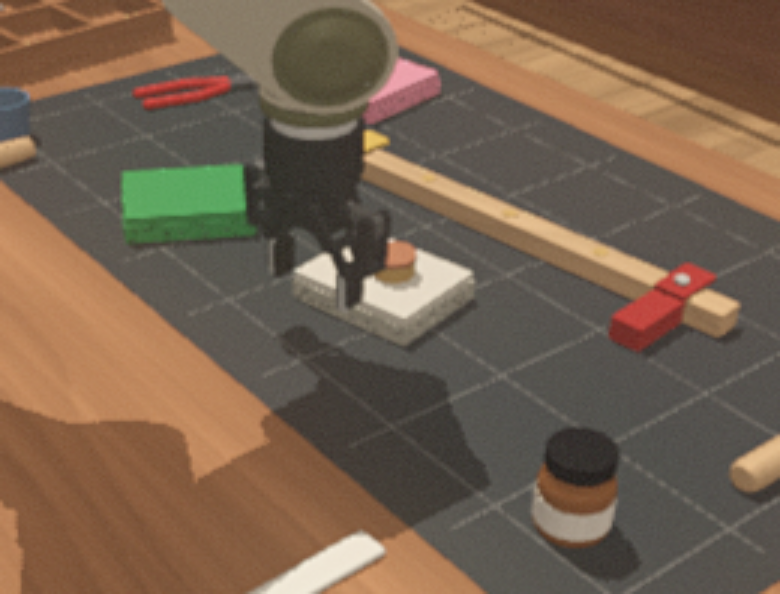

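The fingers hang short of the slab's near face, with the nearer tip at crop (347,307) = image (285.7,243.7). I'll use that to work out the tip height.

```bash
python3 - <<'E'
from h import *
c=cap('side')
for z in (30,35,40,45,50,55,60): print(z,ray(c,285.7,243.7,z).round(1))
E
```

```text
30 [ 469.7 -102.7   30. ]
35 [ 465.4 -108.1   35. ]
40 [ 461.2 -113.5   40. ]
45 [ 457.  -118.8   45. ]
50 [ 452.7 -124.2   50. ]
55 [ 448.5 -129.6   55. ]
60 [ 444.2 -135.    60. ]
```

```bash
python3 -m jog '[{"delta_pos":[0,0,-20],"angular":[0,0,0],"fingers":0.8},{"delta_pos":[0,0,-43],"angular":[0,0,0],"fingers":0.8},{"delta_pos":[0,0,-43],"angular":[0,0,0],"fingers":0.8},{"delta_pos":[6,1,-43],"angular":[0,0,0],"fingers":0.8},{"delta_pos":[12,1.7,-43],"angular":[0,0,0],"fingers":0.8},{"delta_pos":[15,2.1,-43],"angular":[0,0,0],"fingers":0.8},{"delta_pos":[18,2.5,-43],"angular":[0,0,0],"fingers":0.8},{"delta_pos":[21,3,-43],"angular":[0,0,0],"fingers":0.8},{"delta_pos":[24,3.4,-43],"angular":[0,0,0],"fingers":0.8},{"delta_pos":[27,3.8,-43],"angular":[0,0,0],"fingers":0.8}]'
python3 -m jog '[{"delta_pos":[3,0.4,0],"angular":[0,0,0],"fingers":0.8},{"delta_pos":[6,0.8,0],"angular":[0,0,0],"fingers":0.8},{"delta_pos":[9,1.3,0],"angular":[0,0,0],"fingers":0.8},{"delta_pos":[12,1.7,0],"angular":[0,0,0],"fingers":0.8},{"delta_pos":[15,2.1,0],"angular":[0,0,0],"fingers":0.8},{"delta_pos":[18,2.5,0],"angular":[0,0,0],"fingers":0.8},{"delta_pos":[21,3,0],"angular":[0,0,0],"fingers":0.8},{"delta_pos":[24,3.4,0],"angular":[0,0,0],"fingers":0.8},{"delta_pos":[27,3.8,0],"angular":[0,0,0],"fingers":0.8},{"delta_pos":[30,4.2,0],"angular":[0,0,0],"fingers":0.8}]'
python3 - <<'E'
from h import *
c=cap('side');o=c['pixels'][130:350,170:430];cv2.imwrite('pics/s3.png',cv2.resize(o,None,fx=3,fy=2.7))
E
```

```text
time_s: 3.55
eef_pos: [472.2, -80.7, 14.9]
ee_rot: [-0.002, -0.071, 0.997, 0.001]
force: [-5.9, 0.2, 3.5]
grip_width: 0.8
grip_force: 2.9
time_s: 4.8
eef_pos: [502.4, -76.8, 14.9]
ee_rot: [-0.002, -0.071, 0.998, 0.001]
force: [-6.4, -1.7, 2.7]
grip_width: 0.801
grip_force: 3.0
```

View pics/s3.png

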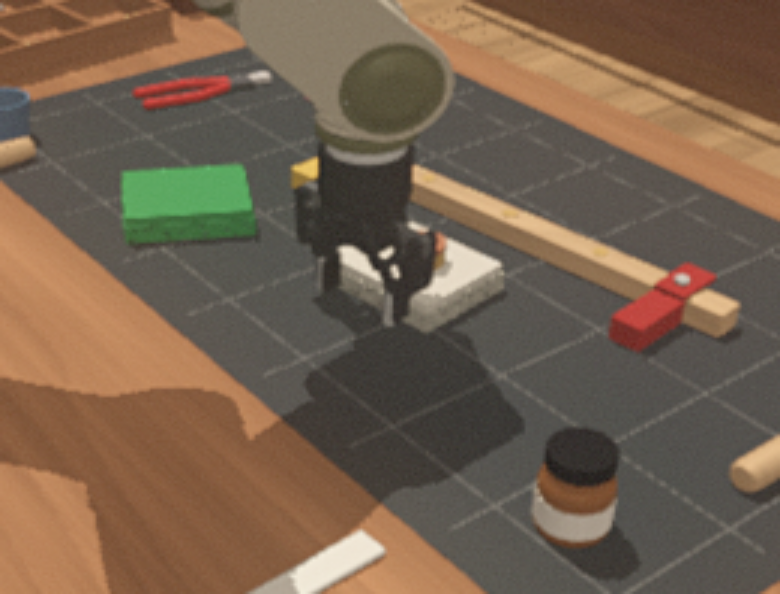

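The fingers are on the slab's near face, and the tin still stands (crop (437,248)). I carry on pushing, lifted slightly because z sagged.

```bash
python3 -m jog '[{"delta_pos":[3,0.4,0.5],"angular":[0,0,0],"fingers":0.8},{"delta_pos":[6,0.8,1],"angular":[0,0,0],"fingers":0.8},{"delta_pos":[9,1.3,1.5],"angular":[0,0,0],"fingers":0.8},{"delta_pos":[12,1.7,2],"angular":[0,0,0],"fingers":0.8},{"delta_pos":[15,2.1,2],"angular":[0,0,0],"fingers":0.8},{"delta_pos":[18,2.5,2],"angular":[0,0,0],"fingers":0.8},{"delta_pos":[21,3,2],"angular":[0,0,0],"fingers":0.8},{"delta_pos":[24,3.4,2],"angular":[0,0,0],"fingers":0.8},{"delta_pos":[27,3.8,2],"angular":[0,0,0],"fingers":0.8},{"delta_pos":[30,4.2,2],"angular":[0,0,0],"fingers":0.8}]'
python3 -m jog '[{"delta_pos":[3,0.4,0],"angular":[0,0,0],"fingers":0.8},{"delta_pos":[6,0.8,0],"angular":[0,0,0],"fingers":0.8},{"delta_pos":[9,1.3,0],"angular":[0,0,0],"fingers":0.8},{"delta_pos":[12,1.7,0],"angular":[0,0,0],"fingers":0.8},{"delta_pos":[15,2.1,0],"angular":[0,0,0],"fingers":0.8},{"delta_pos":[18,2.5,0],"angular":[0,0,0],"fingers":0.8}]'
python3 - <<'E'
from h import *
from meas import meas
c=cap('top','t4.png');o=c['pixels'][120:265,200:370];cv2.imwrite('pics/c4.png',cv2.resize(o,None,fx=4,fy=4))
E
```

```text
time_s: 6.1
eef_pos: [533.7, -72.9, 17.3]
ee_rot: [-0.0, -0.071, 0.998, -0.0]
force: [-5.2, 0.1, -2.0]
grip_width: 0.802
grip_force: 2.1
time_s: 6.85
eef_pos: [551.7, -70.4, 17.3]
ee_rot: [-0.0, -0.071, 0.998, -0.0]
force: [-5.1, 0.3, -0.6]
grip_width: 0.797
grip_force: 2.3
```

View pics/c4.png

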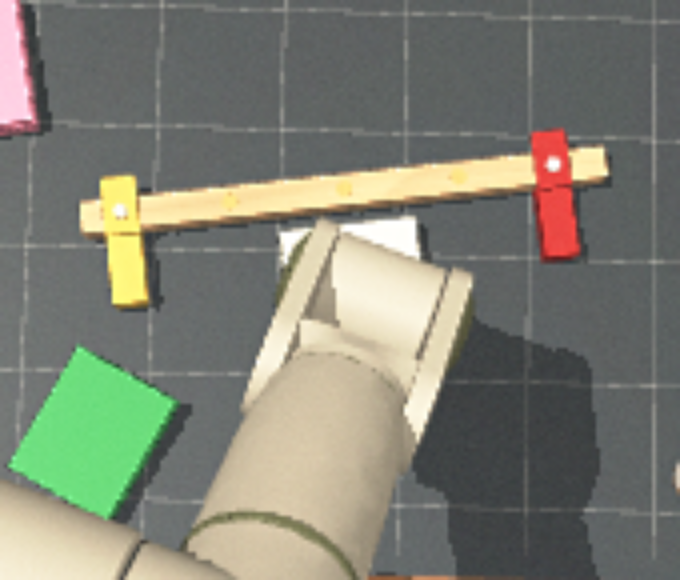

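The slab is now nearly parallel to the fence, with a gap of about 10 mm. I close in slowly.

```bash
python3 -m jog '[{"delta_pos":[2,0.3,0],"angular":[0,0,0],"fingers":0.8},{"delta_pos":[4,0.6,0],"angular":[0,0,0],"fingers":0.8},{"delta_pos":[6,0.8,0],"angular":[0,0,0],"fingers":0.8},{"delta_pos":[7,1,0],"angular":[0,0,0],"fingers":0.8},{"delta_pos":[8,1.1,0],"angular":[0,0,0],"fingers":0.8},{"delta_pos":[9,1.3,0],"angular":[0,0,0],"fingers":0.8}]'
python3 -m jog '[{"delta_pos":[1,0.1,0],"angular":[0,0,0],"fingers":0.8},{"delta_pos":[2,0.3,0],"angular":[0,0,0],"fingers":0.8}]'
python3 -m jog '[{"delta_pos":[1,0.1,0],"angular":[0,0,0],"fingers":0.8},{"delta_pos":[2,0.3,0],"angular":[0,0,0],"fingers":0.8}]'
```

```text
time_s: 7.65
eef_pos: [560.6, -69.1, 17.3]
ee_rot: [-0.0, -0.071, 0.998, -0.0]
force: [-4.6, -1.4, 1.0]
grip_width: 0.8
grip_force: 2.5
time_s: 7.9
eef_pos: [562.6, -68.9, 17.3]
ee_rot: [-0.0, -0.071, 0.998, -0.0]
force: [-4.9, -0.7, -0.5]
grip_width: 0.8
grip_force: 2.5
time_s: 8.15
eef_pos: [564.6, -68.6, 17.3]
ee_rot: [0.0, -0.071, 0.998, -0.0]
force: [-4.9, -1.1, 0.9]
grip_width: 0.796
grip_force: 2.5
```

```bash
python3 -m jog '[{"delta_pos":[1,0.1,0],"angular":[0,0,0],"fingers":0.8},{"delta_pos":[2,0.3,0],"angular":[0,0,0],"fingers":0.8}]'
python3 -m jog '[{"delta_pos":[0.7,0.1,0],"angular":[0,0,0],"fingers":0.8},{"delta_pos":[1.5,0.2,0],"angular":[0,0,0],"fingers":0.8}]'
python3 - <<'E'
from h import *
c=cap('top','t5.png');o=c['pixels'][150:200,250:350];cv2.imwrite('pics/c5.png',cv2.resize(o,None,fx=7,fy=7))
E
```

```text
time_s: 8.4
eef_pos: [566.6, -68.3, 17.3]
ee_rot: [-0.0, -0.071, 0.998, -0.0]
force: [-5.5, -0.8, 0.7]
grip_width: 0.8
grip_force: 2.5
time_s: 8.65
eef_pos: [567.2, -68.1, 17.3]
ee_rot: [-0.001, -0.071, 0.998, 0.0]
force: [-12.6, -1.5, 5.2]
grip_width: 0.797
grip_force: 6.5
```

View pics/c5.png

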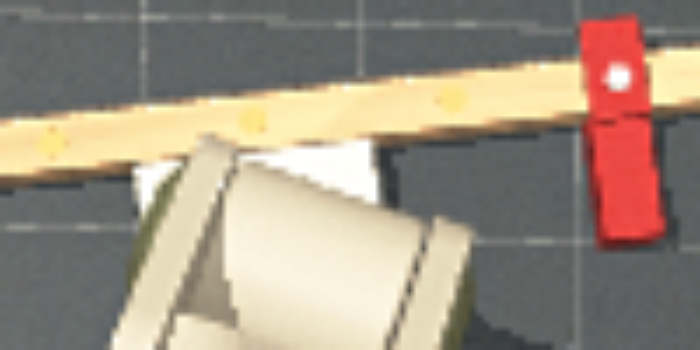

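The force jumped to 12.6 N at TCP X=552, as expected (553), so the slab is on the fence and parallel to it. I now back off, rise, turn −90° and move to the slab's +y side.

```bash
python3 -m jog '[{"delta_pos":[-7,-1,0],"angular":[0,0,0],"fingers":0.8},{"delta_pos":[-20,-3,0],"angular":[0,0,0],"fingers":0.8},{"delta_pos":[-25,-3,30],"angular":[0,0,0],"fingers":0.8},{"delta_pos":[-25,-3,80],"angular":[0,0,-0.17],"fingers":0.6},{"delta_pos":[-25,10,100],"angular":[0,0,-0.34],"fingers":0.5},{"delta_pos":[-25,30,100],"angular":[0,0,-0.51],"fingers":0.5},{"delta_pos":[-20,50,100],"angular":[0,0,-0.68],"fingers":0.5},{"delta_pos":[-15,70,100],"angular":[0,0,-0.85],"fingers":0.5},{"delta_pos":[0,90,100],"angular":[0,0,-1.02],"fingers":0.5},{"delta_pos":[20,101,100],"angular":[0,0,-1.19],"fingers":0.5}]'
python3 -m jog '[{"delta_pos":[10,0,0],"angular":[0,0,-0.17],"fingers":0.5},{"delta_pos":[21,0,0],"angular":[0,0,-0.34],"fingers":0.5},{"delta_pos":[21,0,0],"angular":[0,0,-0.38],"fingers":0.5},{"delta_pos":[21,0,0],"angular":[0,0,-0.38],"fingers":0.5}]'
python3 - <<'E'
from h import *
s=ctrl.sense();q=s['ee_rot'];print(s['eef_pos'].__repr__(),2*np.arctan2(q[2],q[1]),s['joints'])
c=cap('top','t6.png');o=c['pixels'][140:230,230:350];cv2.imwrite('pics/c6.png',cv2.resize(o,None,fx=6,fy=6))
E
```

```text
time_s: 9.95
eef_pos: [589.0, 34.0, 117.9]
ee_rot: [0.001, 0.503, 0.864, 0.001]
force: [0.3, 0.2, 0.8]
grip_width: 0.501
grip_force: 0.0
time_s: 10.45
eef_pos: [609.5, 33.0, 117.5]
ee_rot: [0.001, 0.655, 0.756, 0.001]
force: [-0.1, -0.3, 0.0]
grip_width: 0.493
grip_force: 0.0
array([609.50284121,  33.00640967, 117.5497318 ]) 1.713268151072462 [-1.37741449e-01  6.19159931e-01  1.38662905e+00  3.81514581e-04
  1.13398019e+00 -2.80374360e-01]
```

View pics/c6.png

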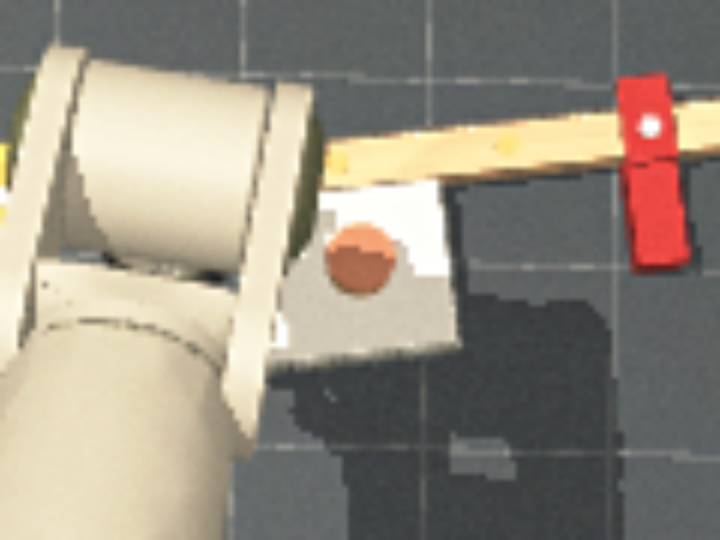

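The slab lies along the fence. The board's right edge runs from crop (437,180) to (458,345), and the tin is at (361,258).

```bash
python3 - <<'E'
from h import *
c=cap('top');ex=np.array([.9902,.1397]);ey=np.array([-.1397,.9902])
for u,v,z in((437,180,30),(458,345,30),(361,258,52),(275,360,30)):
    p=ray(c,230+u/6-.4,140+v/6-.4,z)[:2];print(p.round(1),'X',(p@ex).round(1),'Y',(p@ey).round(1))
E
```

```text
[ 685.3 -115.7] X 662.4 Y -210.3
[ 589.1 -129.1] X 565.3 Y -210.1
[633.9 -71.5] X 617.7 Y -159.4
[577.8 -24.6] X 568.7 Y -105.1
```

```bash
python3 -m jog '[{"delta_pos":[0,0,-50],"angular":[0,0,0],"fingers":0.5},{"delta_pos":[0,0,-97],"angular":[0,0,0],"fingers":0.5},{"delta_pos":[0,0,-97],"angular":[0,0,0],"fingers":0.5},{"delta_pos":[1.4,-10,-97],"angular":[0,0,0],"fingers":0.5},{"delta_pos":[2.4,-17,-97],"angular":[0,0,0],"fingers":0.5},{"delta_pos":[3,-21,-97],"angular":[0,0,0],"fingers":0.5},{"delta_pos":[3.4,-24,-97],"angular":[0,0,0],"fingers":0.5},{"delta_pos":[3.8,-27,-97],"angular":[0,0,0],"fingers":0.5},{"delta_pos":[4.2,-30,-97],"angular":[0,0,0],"fingers":0.5},{"delta_pos":[4.7,-33,-97],"angular":[0,0,0],"fingers":0.5}]'
python3 -m jog '[{"delta_pos":[0.4,-3,0],"angular":[0,0,0],"fingers":0.5},{"delta_pos":[0.8,-6,0],"angular":[0,0,0],"fingers":0.5},{"delta_pos":[1.3,-9,0],"angular":[0,0,0],"fingers":0.5},{"delta_pos":[1.7,-12,0],"angular":[0,0,0],"fingers":0.5},{"delta_pos":[2.1,-15,0],"angular":[0,0,0],"fingers":0.5},{"delta_pos":[2.5,-18,0],"angular":[0,0,0],"fingers":0.5},{"delta_pos":[3,-21,0],"angular":[0,0,0],"fingers":0.5},{"delta_pos":[3.4,-24,0],"angular":[0,0,0],"fingers":0.5},{"delta_pos":[3.8,-27,0],"angular":[0,0,0],"fingers":0.5},{"delta_pos":[4.2,-30,0],"angular":[0,0,0],"fingers":0.5}]'
```

```text
time_s: 11.8
eef_pos: [613.4, 1.1, 20.4]
ee_rot: [-0.001, 0.655, 0.756, 0.0]
force: [-3.1, 7.6, 2.7]
grip_width: 0.501
grip_force: 3.6
time_s: 13.05
eef_pos: [617.5, -28.7, 20.4]
ee_rot: [-0.001, 0.655, 0.756, 0.0]
force: [-1.6, 7.5, 2.8]
grip_width: 0.497
grip_force: 3.7
```

```bash
python3 -m jog '[{"delta_pos":[0.4,-3,0],"angular":[0,0,0],"fingers":0.5},{"delta_pos":[0.8,-6,0],"angular":[0,0,0],"fingers":0.5},{"delta_pos":[1.3,-9,0],"angular":[0,0,0],"fingers":0.5},{"delta_pos":[1.7,-12,0],"angular":[0,0,0],"fingers":0.5},{"delta_pos":[2.1,-15,0],"angular":[0,0,0],"fingers":0.5},{"delta_pos":[2.5,-18,0],"angular":[0,0,0],"fingers":0.5},{"delta_pos":[3,-21,0],"angular":[0,0,0],"fingers":0.5},{"delta_pos":[3.4,-24,0],"angular":[0,0,0],"fingers":0.5},{"delta_pos":[3.8,-27,0],"angular":[0,0,0],"fingers":0.5},{"delta_pos":[4.2,-30,0],"angular":[0,0,0],"fingers":0.5}]'
python3 -m jog '[{"delta_pos":[0.4,-3,0],"angular":[0,0,0],"fingers":0.5},{"delta_pos":[0.8,-6,0],"angular":[0,0,0],"fingers":0.5},{"delta_pos":[1.3,-9,0],"angular":[0,0,0],"fingers":0.5},{"delta_pos":[1.7,-12,0],"angular":[0,0,0],"fingers":0.5},{"delta_pos":[2.1,-15,0],"angular":[0,0,0],"fingers":0.5},{"delta_pos":[2.5,-18,0],"angular":[0,0,0],"fingers":0.5},{"delta_pos":[3,-21,0],"angular":[0,0,0],"fingers":0.5},{"delta_pos":[3.4,-24,0],"angular":[0,0,0],"fingers":0.5},{"delta_pos":[3.8,-27,0],"angular":[0,0,0],"fingers":0.5},{"delta_pos":[4.2,-30,0],"angular":[0,0,0],"fingers":0.5}]'
python3 -m jog '[{"delta_pos":[0.3,-2,0],"angular":[0,0,0],"fingers":0.5},{"delta_pos":[0.6,-4,0],"angular":[0,0,0],"fingers":0.5},{"delta_pos":[0.8,-6,0],"angular":[0,0,0],"fingers":0.5}]'
python3 - <<'E'
from h import *
c=cap('top','t7.png');o=c['pixels'][140:230,260:380];cv2.imwrite('pics/c7.png',cv2.resize(o,None,fx=6,fy=6))
E
```

```text
time_s: 14.3
eef_pos: [621.7, -58.6, 20.4]
ee_rot: [-0.001, 0.655, 0.756, 0.0]
force: [-2.3, 8.5, 3.0]
grip_width: 0.5
grip_force: 3.8
time_s: 15.55
eef_pos: [625.9, -88.6, 20.4]
ee_rot: [-0.001, 0.655, 0.756, 0.0]
force: [-3.3, 7.9, 3.7]
grip_width: 0.505
grip_force: 4.0
time_s: 15.92
eef_pos: [626.7, -94.5, 20.3]
ee_rot: [-0.001, 0.655, 0.756, 0.0]
force: [-2.6, 8.0, 3.3]
grip_width: 0.496
grip_force: 3.9
```

View pics/c7.png

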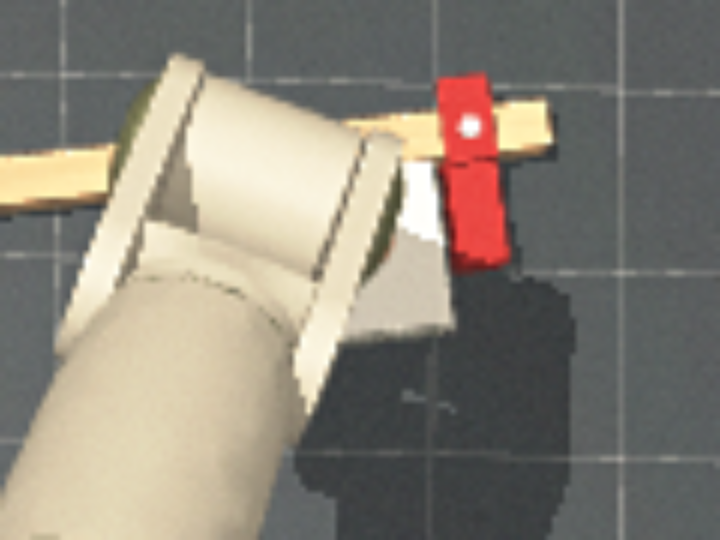

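The slab is still along the fence, about 8 mm short of the red stop (crop x≈440). I close in slowly until the force jumps.

```bash
python3 -m jog '[{"delta_pos":[0.2,-1.5,0],"angular":[0,0,0],"fingers":0.5},{"delta_pos":[0.4,-3,0],"angular":[0,0,0],"fingers":0.5},{"delta_pos":[0.6,-4,0],"angular":[0,0,0],"fingers":0.5},{"delta_pos":[0.7,-5,0],"angular":[0,0,0],"fingers":0.5}]'
for i in 1 2 3; do :; done
python3 -m jog '[{"delta_pos":[0.1,-1,0],"angular":[0,0,0],"fingers":0.5},{"delta_pos":[0.3,-2,0],"angular":[0,0,0],"fingers":0.5}]'
python3 -m jog '[{"delta_pos":[0.1,-0.7,0],"angular":[0,0,0],"fingers":0.5},{"delta_pos":[0.2,-1.4,0],"angular":[0,0,0],"fingers":0.5}]'
```

```text
time_s: 16.48
eef_pos: [627.4, -99.5, 20.3]
ee_rot: [-0.001, 0.655, 0.756, 0.0]
force: [-2.3, 7.5, 3.8]
grip_width: 0.502
grip_force: 4.0
time_s: 16.73
eef_pos: [627.5, -100.6, 20.4]
ee_rot: [-0.002, 0.655, 0.756, 0.001]
force: [-3.8, 15.0, 6.8]
grip_width: 0.5
grip_force: 7.7
time_s: 16.98
eef_pos: [627.5, -100.6, 20.4]
ee_rot: [-0.003, 0.655, 0.756, 0.001]
force: [-5.3, 21.1, 9.4]
grip_width: 0.501
grip_force: 10.5
```

The force jumped to 21 N at TCP Y=−187, so the slab is on the red stop. I back off, turn again and press once more towards the fence.

```bash
python3 -m jog '[{"delta_pos":[-1,6,0],"angular":[0,0,0],"fingers":0.5},{"delta_pos":[-3,22,0],"angular":[0,0,0],"fingers":0.5},{"delta_pos":[-4,27,40],"angular":[0,0,0],"fingers":0.5},{"delta_pos":[-4,27,95],"angular":[0,0,0.17],"fingers":0.6},{"delta_pos":[-20,20,100],"angular":[0,0,0.34],"fingers":0.6},{"delta_pos":[-35,0,100],"angular":[0,0,0.51],"fingers":0.6},{"delta_pos":[-50,-20,100],"angular":[0,0,0.68],"fingers":0.6},{"delta_pos":[-60,-40,100],"angular":[0,0,0.85],"fingers":0.6},{"delta_pos":[-67,-60,100],"angular":[0,0,1.02],"fingers":0.6},{"delta_pos":[-67,-77,100],"angular":[0,0,1.19],"fingers":0.6}]'
python3 -m jog '[{"delta_pos":[0,0,0],"angular":[0,0,0.17],"fingers":0.6},{"delta_pos":[0,0,0],"angular":[0,0,0.34],"fingers":0.6},{"delta_pos":[0,0,0],"angular":[0,0,0.38],"fingers":0.6},{"delta_pos":[0,0,0],"angular":[0,0,0.38],"fingers":0.6}]'
python3 - <<'E'
from h import *
s=ctrl.sense();q=s['ee_rot'];print(np.array(s['eef_pos']),2*np.arctan2(q[2],q[1])-np.pi)
ex=np.array([.9902,.1397]);ey=np.array([-.1397,.9902]);p=np.array(s['eef_pos'])[:2];print(p@ex,p@ey)
E
```

```text
time_s: 18.23
eef_pos: [560.9, -181.6, 120.3]
ee_rot: [-0.0, 0.116, 0.993, -0.0]
force: [0.0, -0.4, -0.1]
grip_width: 0.602
grip_force: 0.0
time_s: 18.73
eef_pos: [561.3, -181.0, 120.3]
ee_rot: [-0.0, -0.07, 0.998, -0.0]
force: [0.3, 0.0, 0.0]
grip_width: 0.6
grip_force: 0.0
[ 561.32489035 -180.95641822  120.26508783] 0.14093089518837143
530.5442947991608 -257.6001325071347
```

```bash
python3 -m jog '[{"delta_pos":[0,0,-50],"angular":[0,0,0],"fingers":0.6},{"delta_pos":[0,0,-100],"angular":[0,0,0],"fingers":0.6},{"delta_pos":[0,0,-100],"angular":[0,0,0],"fingers":0.6},{"delta_pos":[8,1.1,-100],"angular":[0,0,0],"fingers":0.6},{"delta_pos":[14,2,-100],"angular":[0,0,0],"fingers":0.6},{"delta_pos":[17,2.4,-100],"angular":[0,0,0],"fingers":0.6},{"delta_pos":[18,2.5,-100],"angular":[0,0,0],"fingers":0.6},{"delta_pos":[19,2.7,-100],"angular":[0,0,0],"fingers":0.6},{"delta_pos":[20,2.8,-100],"angular":[0,0,0],"fingers":0.6}]'
python3 -m jog '[{"delta_pos":[0.7,0.1,0],"angular":[0,0,0],"fingers":0.6},{"delta_pos":[1.4,0.2,0],"angular":[0,0,0],"fingers":0.6}]'
python3 -m jog '[{"delta_pos":[0.7,0.1,0],"angular":[0,0,0],"fingers":0.6},{"delta_pos":[1.4,0.2,0],"angular":[0,0,0],"fingers":0.6}]'
```

```text
time_s: 19.85
eef_pos: [581.3, -178.6, 20.3]
ee_rot: [-0.0, -0.071, 0.998, 0.0]
force: [-0.7, -0.5, -0.1]
grip_width: 0.598
grip_force: 0.0
time_s: 20.1
eef_pos: [582.4, -178.5, 20.3]
ee_rot: [-0.001, -0.071, 0.998, 0.0]
force: [-5.5, -1.4, 2.1]
grip_width: 0.603
grip_force: 2.5
time_s: 20.35
eef_pos: [582.5, -178.4, 20.3]
ee_rot: [-0.002, -0.071, 0.997, 0.0]
force: [-12.5, -2.4, 8.5]
grip_width: 0.595
grip_force: 7.0
```

The fingers stopped at X=551.9, the same as the first fence contact, so the slab is flush. I now withdraw and check.

```bash
python3 -m jog '[{"delta_pos":[-6,-1,0],"angular":[0,0,0],"fingers":0.6},{"delta_pos":[-30,-4,0],"angular":[0,0,0],"fingers":0.6},{"delta_pos":[-45,0,50],"angular":[0,0,0],"fingers":0.6},{"delta_pos":[-60,20,110],"angular":[0,0,0],"fingers":0.6},{"delta_pos":[-100,60,150],"angular":[0,0,0],"fingers":0.6},{"delta_pos":[-130,110,170],"angular":[0,0,0],"fingers":0.6},{"delta_pos":[-160,160,180],"angular":[0,0,0],"fingers":0.6},{"delta_pos":[-170,210,180],"angular":[0,0,0],"fingers":0.6},{"delta_pos":[-170,260,180],"angular":[0,0,0],"fingers":0.6},{"delta_pos":[-170,260,180],"angular":[0,0,0],"fingers":0.6}]'
python3 - <<'E'
from h import *
c=cap('top','t8.png');o=c['pixels'][140:230,260:380];a=cv2.resize(o,None,fx=6,fy=6)
d=cap('side');b=cv2.resize(d['pixels'][190:270,290:430],(560,320),interpolation=cv2.INTER_CUBIC)
cv2.imwrite('pics/c8.png',a);cv2.imwrite('pics/s8.png',b)
from meas import *
meas(c)
E
```

```text
time_s: 21.6
eef_pos: [413.7, 84.2, 200.5]
ee_rot: [0.001, -0.073, 0.997, 0.0]
force: [-0.1, -0.5, 0.5]
grip_width: 0.599
grip_force: 0.0
board [435.2 108. ] [142.1 129.2] 84.9 [[365.0, 43.0], [493.0, 31.0], [506.0, 173.0], [377.0, 184.0]]
fence [ 705.  -138.4] [ 30.2 171.1] 8.0 [[678.0, -56.0], [702.0, -225.0], [732.0, -221.0], [708.0, -52.0]]
red [ 694.1 -241.5] [112.3  30.2] 6.5 [[637.0, -233.0], [640.0, -263.0], [752.0, -250.0], [748.0, -220.0]]
yellow [587.2 117.9] [0. 0.] 0.0 [[587.0, 118.0], [587.0, 118.0], [587.0, 118.0], [587.0, 118.0]]
```

View pics/c8.png

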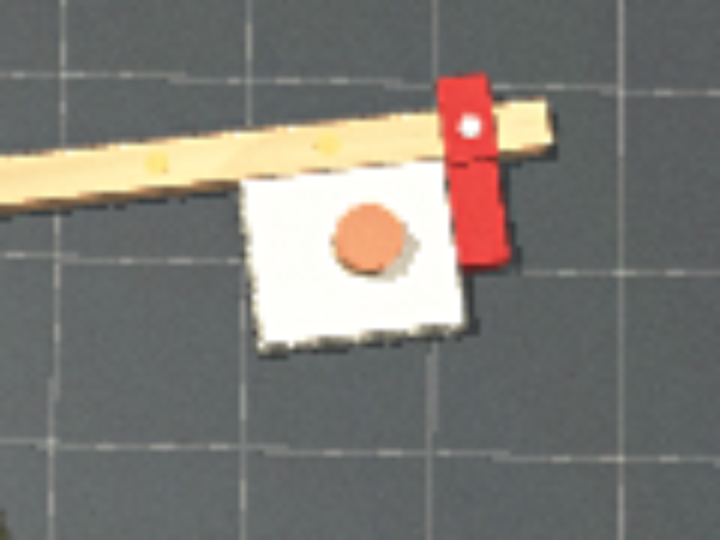

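View pics/s8.png

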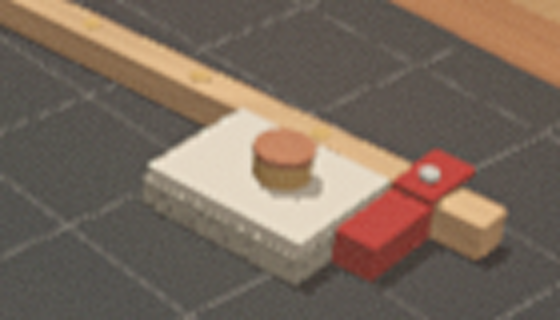

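The slab sits flush against both the fence and the red stop (crop corner ≈(448,162)), the tin stands upright on it, and the hand is clear.

```bash
python3 -c "
from rig import ctrl
print(ctrl.finish_job())"
```

```text
the job is handed in; nothing more can be done
None
```

The job is handed in at about 21.7 s: by contact force and the final pictures, the slab is flush against the fence and the red stop, the tin is still standing on it and the hand is clear, but I viewed 11 pictures, one over the limit of 10.

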